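Find the socket that fits the fixture's clamp nut

ROBOT

A 6-joint arm with a two-finger parallel gripper is mounted at the origin on the work surface. World frame = base frame: x ahead of the robot, y to its left, z up, the work surface at z = 0. Lengths are in m, angles in degrees, forces in N, time in s.
With the tool pointing down it reaches from about 0.3 to 0.95 m from the base axis. Payload 3.1 kg.
Tool frame: the origin (TCP) lies on the centre line of the jaws, within the pads' length; the fingertips stand 11 mm ahead of it and the grasp point (between the pads) lies 8 mm behind it; y points along the fingers, z is the direction in which the jaws open and shut, and the axes are right-handed (so a half turn about y gives the same grasp; the last joint's range is limited). The gripper opens to 85 mm and grips with 20 to 120 N. Pads are 22 mm wide; open, the fingers measure 114 mm over their backs; the gripper's body (76 mm by 85 mm) begins 54 mm behind the grasp point. The pads swing forward as they close: fully open they stand 13 mm farther back than shut.
Start: joints at [66.079, 17.653, 93.61, -0, 68.738, -3.994], TCP at [0.213, 0.588, 0.242] pointing down, gripper open.
Joint ranges: [-175.34, 175.34], [-45.06, 112.39], [2.9, 150.54], [-68.45, 248.45], [3.09, 151.38], [-168.51, 168.51]. Speed limits (degrees/s): [159.86, 159.86, 180, 180, 180, 180].

INTERFACE

Orientations are given as a 3x3 rotation matrix whose columns are the frame's x, y, z axes.
In Python, from workcell import ctrl, jaws, solve_ik, capture, order, masks_of, sensors gives the robot as it stands. The module is installed in compiled form; this text tells all that it offers. Calls block until the motion is done:
- ctrl.goto(position, orientation): joint-space move of the TCP to a pose.
- ctrl.move_linear(position, rot=None, v=0.15): straight line of the TCP; rot=None keeps the orientation; v is the mean speed in m/s.
- ctrl.goto_joints(angles): joint-space move.
- jaws.grip(opening, f_grip=None): finger opening in m; f_grip is the grip in N (None keeps the last); returns when the fingers have stopped.
- ctrl.wait(seconds).
- solve_ik(position, orientation): joint angles nearest the present ones, or None.
- capture(name): name is "side" or "top" or "wrist"; returns a dict with "img" (400x640x3 uint8, red, green, blue), "camera_matrix" (3x3 intrinsics, pixels), "k1" (the pictures are not rectified: a ray, as slopes to the right and down, at radius r is drawn at 1 + k1 r^2 times it, then the intrinsics apply), "R" (3x3) and "t" (3): a world point X has camera coordinates R X + t. Camera axes: x right, y down, z forward; pixel columns grow to the right and rows downward; lengths in m; the calibration is good to about 2 mm. A picture is of the moment at which its call begins. There is no depth.
A pose or a line that the arm cannot do raises ctrl.IKError and nothing moves.
- order.close_job(): hands the job in, once; it reports no verdict.
Trained networks look in the newest picture that a camera, given by its name, has taken for a name from the list of things; names that differ only in an ending like _2 or _b are one class to them, and where a whole thing is asked for, a point or a joint stands for the part that bears it (a point fixed in the world has none). Each returns a list of dicts, best first, with "p" (0 to 1); they miss things now and then, are a little off and sometimes report something else, mostly with a low value. They report only what shows in the picture. A call takes as long as a camera call. They do not tell look-alikes from the thing itself.
- masks_of(camera, name): "pixels" (400x640 bool, what is visible of it) and "bbox" ([left, top, right, bottom] in pixels, round what is visible of it).
Readings, each from a call of its own:
- sensors.read_time_s(): time.
- sensors.read_joints(): joint angles.
- sensors.read_joint_vel(): joint speeds.
- sensors.read_joint_torque(): joint torques, N m.
- sensors.read_tool_pos(): TCP position.
- sensors.read_orientation(): TCP orientation.
- sensors.read_wrist_force(): force on the tool from outside, world axes, zero at the start.
- sensors.read_ft_torque(): the same for the moment, N m.
- sensors.read_gripper_width(): finger opening in m.
Only numpy, scipy, OpenCV 4.12 (cv2) and the standard library are available. Lean on these libraries where they do the work, as an engineer would, in place of code of your own. Each camera call takes 0.05 s, during which the arm holds its last target. There are 200 camera calls.

TASK

Before a part is measured its clamp nut must be tightened: of the three sockets standing in the rack, find the one that fits the brass hex nut at the fixture's clamping position (the nut by itself next to the workpiece, not the two parked in a pair), trying them on it as needed. Finish while still holding that socket by its coloured grip, upright and fully home over the nut; do not let go of it. The other two sockets must stand in their own bores in the rack at the end, and the things lying about stay where they are.

Things in the scene. Friction and masses are not known exactly. Their poses are not given: they have to be found in the camera images.
- clamp_point (a point): Clamping position: a dark steel disc, 58 mm across, fixed on the fixture plate, with a round recess 12 mm deep in which a brass hex nut stands. This is the centre of the recess floor, on the nut's axis, 20 mm above the work surface; z up. The nut rises 14 mm above the floor, its top 2 mm tapered. Two opposite flats face along this point's +x and -x.
- nut_top (a point): Centre of the top of that nut, 14 mm above the recess floor; a stud end stands 3 mm above it. Its size changes from run to run and is not told: 13, 19 or 25 mm across flats, in a recess of 26, 34 or 42 mm diameter. Only the socket made for it reaches the floor: a smaller one stops on the nut's top, a larger one on the disc's rim, 12 to 14 mm too high.
- fixture: Fixed aluminium plate 200 x 200 x 16 mm reaching 48 mm to -x and 152 mm to +x of its origin, which is on the work surface under the nut. On it: a steel workpiece, centred 12 mm along x and 68 mm along +y, top 44 mm above the surface, and a pair of parked discs with the other two nuts (not used), 108 mm along +x and 48 mm either side.
- grip_yellow (a point): Centre of the yellow socket's grip: an upright yellow plastic tab 14 mm thick (its x), 34 mm wide (y), 44 mm tall (z, up). Below it a round steel socket, 22 mm across, for the nut of 13 mm: hex hole 15.4 mm across flats, 22 mm deep, open downward, two of its flats parallel to the tab's broad faces. 110 g, give or take a quarter.
- mouth_yellow (a point): Centre of the open lower end of the yellow socket, 59 mm straight below its grip's centre; same axes.
- bore_yellow (a point): Mouth of the yellow socket's own bore in the rack, a fixed grey block 62 x 215 x 30 mm with three bores 70 mm apart along its y. Point at the block's top face, 30 mm above the surface. Bore 25.5 mm wide, 20 mm deep; a socket stands on its floor, grip centre 69 mm above the surface.
- grip_red (a point): Centre of the red socket's grip: an upright red plastic tab 14 mm thick (its x), 34 mm wide (y), 44 mm tall (z, up). Below it a round steel socket, 30 mm across, for the nut of 19 mm: hex hole 21.4 mm across flats, 22 mm deep, open downward, two of its flats parallel to the tab's broad faces. 150 g, give or take a quarter.
- mouth_red (a point): Centre of the open lower end of the red socket, 59 mm straight below its grip's centre; same axes.
- bore_red (a point): Mouth of the red socket's own bore in the rack, a fixed grey block 62 x 215 x 30 mm with three bores 70 mm apart along its y. Point at the block's top face, 30 mm above the surface. Bore 33.5 mm wide, 20 mm deep; a socket stands on its floor, grip centre 69 mm above the surface.
- grip_blue (a point): Centre of the blue socket's grip: an upright blue plastic tab 14 mm thick (its x), 34 mm wide (y), 44 mm tall (z, up). Below it a round steel socket, 38 mm across, for the nut of 25 mm: hex hole 27.4 mm across flats, 22 mm deep, open downward, two of its flats parallel to the tab's broad faces. 200 g, give or take a quarter.
- mouth_blue (a point): Centre of the open lower end of the blue socket, 59 mm straight below its grip's centre; same axes.
- bore_blue (a point): Mouth of the blue socket's own bore in the rack, a fixed grey block 62 x 215 x 30 mm with three bores 70 mm apart along its y. Point at the block's top face, 30 mm above the surface. Bore 41.5 mm wide, 20 mm deep; a socket stands on its floor, grip centre 69 mm above the surface.
- setting_ring: Brass ring, 32 mm across, 14 mm high, lying on the fixture plate. Origin: centre of its underside. Bystander.
- plug_gauge: Upright brass cylinder, 24 mm across, 28 mm high, just behind the rack. Origin: centre of its underside. Bystander.
- ref_sphere: White reference ball on a dark stand, foot 52 mm across, 83 mm high. Origin: centre of its underside. Bystander.
- gauge_block: Steel block 35 x 30 x 20 mm between rack and fixture. Origin: centre of its underside. Bystander.
- cleaner: Upright bottle, 56 mm across, 120 mm high, at the left. Origin: centre of its underside. Bystander.
- stylus_cup: Black cup, 70 mm across, 80 mm high, at the right. Origin: centre of its underside. Bystander.
- stapler: Yellow and black stapler, 120 x 32 x 40 mm, at the right. Origin: centre of its underside. Bystander.
Things that resemble listed ones, but are neither listed nor needed, are in the scene too. Leave any brown look-alike of the part that bears grip_red alone. Leave any turquoise look-alike of the part that bears grip_blue alone.

How it is judged (in metres and radians):
At the end, for the whole second after the job is handed in: One socket is over the clamp nut, its mouth within 4 mm of the recess floor and of the nut's axis, tilt under 0.1 rad, still gripped (over 2 N). The other two stand in their own bores: within 6 mm of the axis, at least 14 mm deep, tilt under 0.12 rad (((horizontal distance between mouth_yellow and clamp_point below 0.004 m and z of mouth_yellow in the frame of clamp_point below 0.004 m and angle between mouth_yellow's own z axis and vertical below 0.1 rad and contact force between the fingers and socket_yellow above 2 N and (horizontal distance between mouth_red and bore_red below 0.006 m and z of mouth_red in the frame of bore_red below -0.014 m and angle between mouth_red's own z axis and vertical below 0.12 rad) and (horizontal distance between mouth_blue and bore_blue below 0.006 m and z of mouth_blue in the frame of bore_blue below -0.014 m and angle between mouth_blue's own z axis and vertical below 0.12 rad)) or (horizontal distance between mouth_red and clamp_point below 0.004 m and z of mouth_red in the frame of clamp_point below 0.004 m and angle between mouth_red's own z axis and vertical below 0.1 rad and contact force between the fingers and socket_red above 2 N and (horizontal distance between mouth_yellow and bore_yellow below 0.006 m and z of mouth_yellow in the frame of bore_yellow below -0.014 m and angle between mouth_yellow's own z axis and vertical below 0.12 rad) and (horizontal distance between mouth_blue and bore_blue below 0.006 m and z of mouth_blue in the frame of bore_blue below -0.014 m and angle between mouth_blue's own z axis and vertical below 0.12 rad)) or (horizontal distance between mouth_blue and clamp_point below 0.004 m and z of mouth_blue in the frame of clamp_point below 0.004 m and angle between mouth_blue's own z axis and vertical below 0.1 rad and contact force between the fingers and socket_blue above 2 N and (horizontal distance between mouth_yellow and bore_yellow below 0.006 m and z of mouth_yellow in the frame of bore_yellow below -0.014 m and angle between mouth_yellow's own z axis and vertical below 0.12 rad) and (horizontal distance between mouth_red and bore_red below 0.006 m and z of mouth_red in the frame of bore_red below -0.014 m and angle between mouth_red's own z axis and vertical below 0.12 rad)))); the arm keeps its last pose, push and grip.
It fails at once if a bystander is moved by more than 25 mm (distance of any of setting_ring, plug_gauge, ref_sphere, gauge_block, cleaner, stylus_cup, stapler from where it was at the start of the episode above 0.025 m).
It also fails if it takes over 72 s, if anything falls off the work surface, if the arm or the gripper's body presses on something with over 40 N, if the wrist force passes 120 N, or if a joint passes its speed limit or range.

## Working session

There is one attempt and no reset: what is moved stays moved. The work goes in short steps, each a Python script; the robot and the scene stay as the last script left them, time stands still between calls to the robot, and variables do not carry over. Pictures are saved under pics/ and viewed, about 8 in all and at most 12, crops included, and the job is handed in when it is done.

```bash
mkdir -p pics; ls; cat > h.py <<'E'
import numpy as np, cv2
from workcell import ctrl, jaws, solve_ik, capture, order, masks_of, sensors
def ray(c,u,v):
    K=c["camera_matrix"]; x=(u-K[0,2])/K[0,0]; y=(v-K[1,2])/K[1,1]
    xd=np.array([x,y]); p=xd.copy()
    for _ in range(20): p=xd/(1+c["k1"]*(p@p))
    d=np.array(c["R"]).T@np.array([p[0],p[1],1.]); o=-np.array(c["R"]).T@np.array(c["t"])
    return o,d
def onz(c,u,v,z):
    o,d=ray(c,u,v); return o+d*(z-o[2])/d[2]
def proj(c,X):
    q=np.array(c["R"])@np.array(X)+np.array(c["t"]); x=q[:2]/q[2]; x=x*(1+c["k1"]*(x@x)); K=c["camera_matrix"]
    return np.array([K[0,0]*x[0]+K[0,2],K[1,1]*x[1]+K[1,2]])
def save(c,n): cv2.imwrite("pics/"+n+".png",c["img"][:,:,::-1])
def cen(m):
    v,u=np.nonzero(m); return u.mean(),v.mean()
def down(a):  # tool y down, jaw axis z at yaw a (rad)
    z=np.array([np.cos(a),np.sin(a),0]); y=np.array([0,0,-1.]); return np.column_stack([np.cross(y,z),y,z])
E
python3 - <<'E'
from h import *
print(sensors.read_orientation(), sensors.read_time_s())
for n in ("top","side"):
    c=capture(n); save(c,n+"0"); print(n,c["camera_matrix"],c["k1"],c["R"],c["t"])
    for k in ["grip_yellow","grip_red","grip_blue","fixture","clamp_point","bore_red","gauge_block","plug_gauge","setting_ring"]:
        try:
            for d in masks_of(n,k)[:3]: print(k,round(d["p"],2),d["bbox"],np.round(cen(d["pixels"]),1),d["pixels"].sum())
        except Exception as e: print(k,repr(e))
E
```

```text
pics
[[ 9.40142081e-01 -9.12640597e-04  3.40781506e-01]
 [-3.40782700e-01 -2.11484223e-03  9.40139712e-01]
 [-1.37310548e-04 -9.99997347e-01 -2.29926431e-03]] 0.0
top [[470.00761017   0.         327.38518591]
 [  0.         470.00761017 187.24374426]
 [  0.           0.           1.        ]] -0.05229213212959018 [[ 0.04100241 -0.99915107  0.00399197]
 [-0.97791267 -0.04094975 -0.20496325]
 [ 0.20495272  0.00450019 -0.97876153]] [-0.02771637  0.58664569  1.6121086 ]
grip_red 0.39 [367.6, 232.6, 379.0, 241.7] [370.7 236.4] 84
grip_blue 0.56 [389.8, 200.8, 402.2, 209.8] [396.4 203.7] 103
grip_blue 0.48 [222.4, 156.3, 281.5, 217.2] [250.6 186.8] 2513
grip_blue 0.25 [344.6, 193.9, 412.2, 219.9] [375.5 208.8] 807
fixture 0.88 [222.6, 157.4, 280.4, 216.5] [250.9 187.3] 2367
clamp_point 0.67 [223.4, 155.5, 280.5, 217.0] [250.1 187.5] 2235
bore_red 0.59 [345.2, 199.0, 408.2, 219.5] [375.6 209. ] 939
bore_red 0.42 [219.3, 155.9, 280.8, 216.9] [250.6 187.5] 2235
gauge_block 0.6 [325.4, 229.5, 332.7, 242.1] [327.9 234.4] 78
plug_gauge 0.48 [374.8, 185.9, 381.1, 192.6] [375.7 188.3] 34
plug_gaug
[... 525 characters left out ...]
0] [390.9 197.5] 283
grip_red 0.51 [402.3, 179.1, 413.0, 199.0] [408.1 188.1] 246
grip_red 0.45 [365.9, 168.8, 372.5, 187.9] [366.7 179.1] 104
grip_blue 0.48 [380.6, 156.1, 391.8, 176.8] [385.9 164.2] 189
grip_blue 0.47 [348.3, 152.6, 360.4, 176.7] [353.8 164.5] 196
grip_blue 0.35 [193.1, 234.2, 300.3, 284.1] [225.  262.7] 1140
fixture 0.58 [194.0, 234.3, 298.1, 283.9] [224.  263.4] 1030
fixture 0.57 [356.2, 219.1, 370.8, 237.3] [362.4 228.4] 136
fixture 0.36 [345.3, 175.7, 385.6, 216.4] [364.1 196.9] 649
clamp_point 0.84 [194.0, 231.6, 298.2, 287.4] [224.9 263.1] 1102
bore_red 0.68 [344.0, 174.6, 384.3, 214.2] [364.3 196.7] 667
gauge_block 0.64 [354.3, 219.1, 369.0, 236.3] [362.4 228.1] 171
```

```bash
python3 - <<'E'
import cv2
t=cv2.imread("pics/top0.png")[130:270,200:440]; s=cv2.imread("pics/side0.png")[140:300,180:430]
cv2.imwrite("pics/t1.png",cv2.resize(t,None,fx=3.3,fy=3.3,interpolation=cv2.INTER_CUBIC)); cv2.imwrite("pics/s1.png",cv2.resize(s,None,fx=3.2,fy=3.2,interpolation=cv2.INTER_CUBIC))
E
```

```text
(no output)
```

View pics/t1.png

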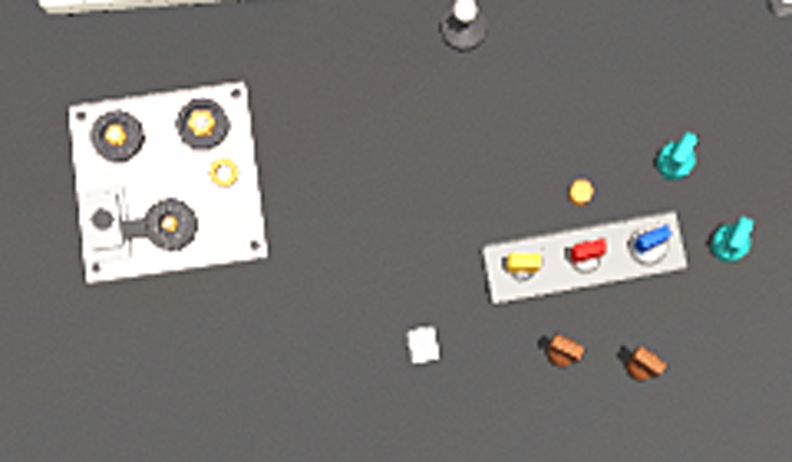

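View pics/s1.png

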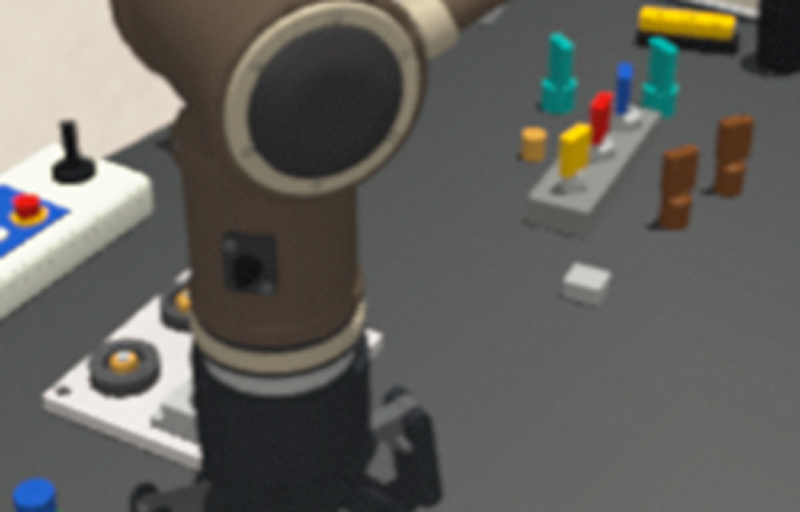

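Top view: the fixture is at the left with the clamp nut at full-image pixel (252,198), and it looks like the smallest nut. The rack holds yellow (358,209), red (378,207) and blue (398,202). The turquoise and brown look-alikes stand outside the rack. In the side view the arm hides the clamp disc. Next I'll take a close wrist look.

```bash
python3 - <<'E'
from h import *
c=capture("top")
def f(u,v,z): return np.round(onz(c,200+u/3.3,130+v/3.3,z),4)
print("nut",f(171,223,.034)); print("parked",f(115,133,.034),f(202,122,.034))
print("corners",[f(*p,.016) for p in [(70,105),(244,82),(267,257),(86,283)]])
print("rack",[f(*p,.03) for p in [(484,246),(676,212),(687,267),(494,303)]])
for n,u,v in (("y",523,262),("r",588,250),("b",653,237)): print(n,f(u,v,.091))
w=capture("wrist"); save(w,"w0"); R=np.array(w["R"]); 
print("wrist cam pos",-R.T@np.array(w["t"]), R, w["camera_matrix"], sensors.read_tool_pos())
n=f(171,223,.034)
for yaw in range(0,181,30):
    j=solve_ik([n[0],n[1],.2],down(np.radians(yaw))); print(yaw,None if j is None else np.round(j,0))
E
```

```text
nut [0.5435 0.2673 0.034 ]
parked [0.6419 0.3368 0.034 ] [0.6584 0.2413 0.034 ]
corners [array([0.6764, 0.3939, 0.016 ]), array([0.7111, 0.2001, 0.016 ]), array([0.5133, 0.162 , 0.016 ]), array([0.4761, 0.3587, 0.016 ])]
rack [array([ 0.5331, -0.0752,  0.03  ]), array([ 0.5796, -0.2847,  0.03  ]), array([ 0.519 , -0.2972,  0.03  ]), array([ 0.471 , -0.0881,  0.03  ])]
y [ 0.5072 -0.1143  0.091 ]
r [ 0.5228 -0.1823  0.091 ]
b [ 0.5395 -0.2506  0.091 ]
wrist cam pos [0.14916498 0.61084828 0.37403561] [[ 3.40584775e-01  9.40213699e-01 -4.60296964e-04]
 [ 9.05130520e-01 -3.27743613e-01  2.70781953e-01]
 [ 2.54442042e-01 -9.26408394e-02 -9.62640599e-01]] [[307.83325835   0.         313.31617143]
 [  0.         307.83325835 197.14522995]
 [  0.           0.           1.        ]] [0.21302851 0.58758353 0.24230157]
0 [22. 18. 98. -0. 64. 22.]
30 [22. 18. 98. -0. 64. -8.]
60 [ 22.  18.  98.  -0.  64. -38.]
90 [ 22.  18.  98.  -0.  64. -68.]
120 [ 22.  18.  98.  -0.  64. -98.]
150 [  22.   18.   98.   -0.   64. -128.]
180 [  22.   18.   98.   -0.   64. -158.]
```

View pics/w0.png

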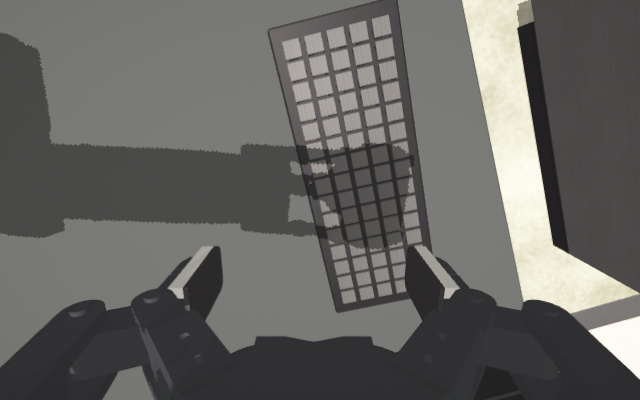

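Wrist view: only the keyboard-like pad and the jaws at the bottom are visible. The camera sits 68 mm to the tool's -x side. Next I'll look at the nut and the rack from above.

```bash
python3 - <<'E'
from h import *
import pickle
R=down(np.radians(10)); D={}
for n,p in (("nut",[.53,.267,.24]),("rack",[.515,-.18,.27])):
    ctrl.goto(p,R); ctrl.wait(.2); D[n]=capture("wrist"); save(D[n],"w_"+n)
    D[n+"_m"]={k:[(d["p"],d["bbox"],d["pixels"]) for d in masks_of("wrist",k)] for k in (["nut_top","clamp_point"] if n=="nut" else ["grip_yellow","grip_red","grip_blue","bore_red"])}
    for k,v in D[n+"_m"].items():
        for d in v[:3]: print(k,round(d[0],2),d[1],np.round(cen(d[2]),1))
pickle.dump(D,open("D.pkl","wb")); print(sensors.read_time_s())
a=cv2.imread("pics/w_nut.png")[60:400,100:540]; b=cv2.imread("pics/w_rack.png")[0:340,:]
cv2.imwrite("pics/wn.png",cv2.resize(a,None,fx=1.7,fy=1.7))
c=D["nut"]; print(proj(c,[.5435,.2673,.034]))
E
```

```text
nut_top 0.94 [283.7, 73.6, 463.0, 249.7] [363.8 155. ]
clamp_point 0.84 [281.6, 73.6, 465.0, 247.1] [364.3 155.3]
grip_yellow 0.9 [313.2, 95.8, 329.8, 130.9] [319.9 111.5]
grip_red 0.83 [307.4, 158.3, 335.2, 196.2] [321.7 176.3]
grip_red 0.81 [198.9, 189.9, 241.8, 232.6] [219.7 209.1]
grip_red 0.69 [215.3, 126.6, 254.2, 161.0] [235.9 141.7]
grip_blue 0.88 [304.0, 266.5, 332.6, 320.8] [317.7 293.2]
grip_blue 0.85 [307.4, 211.1, 337.8, 260.7] [324.4 230.9]
grip_blue 0.68 [375.1, 236.1, 406.9, 286.2] [391.6 258.9]
bore_red 0.97 [291.6, 77.4, 347.1, 252.8] [320.5 154.4]
5.1917
[325.01758259 176.8478393 ]
```

View pics/wn.png

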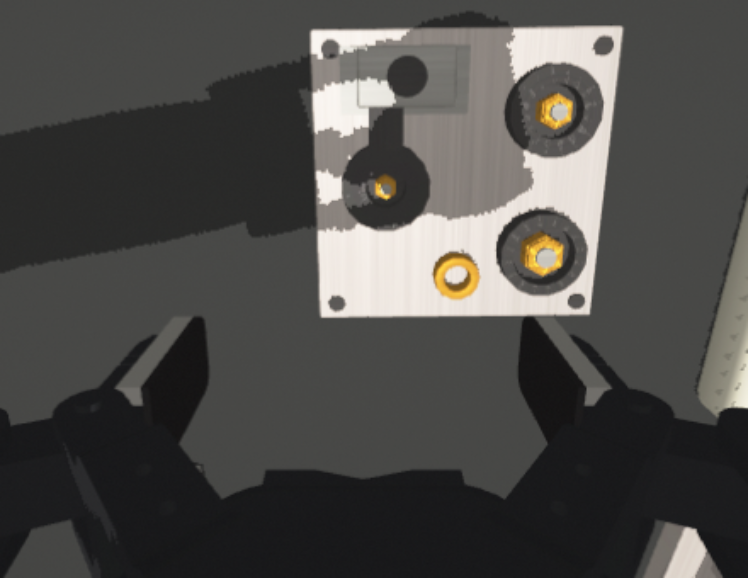

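View pics/w_rack.png

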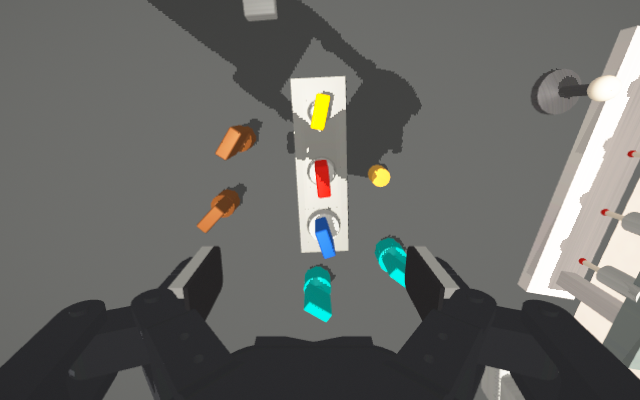

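The close view settles the size. The clamp nut at crop pixel (385,187) is clearly smaller than both parked nuts, in a smaller recess, so it is the 13 mm nut and needs the yellow socket. In the rack view yellow is at (320,111), red at (322,177) and blue at (324,231), and the tabs are turned a little. Next I'll view the yellow tab from two opposite wrist yaws, so that constant camera errors cancel.

```bash
python3 - <<'E'
from h import *
import pickle
D=pickle.load(open("D.pkl","rb"))
y=onz(D["rack"],320.5,110,.085); print("y",y); nt=onz(D["nut"],326.5,170,.034); print("nut",nt)
V={}
for k,p,yaws in (("y",[y[0],y[1],.19],(0,180)),("n",[nt[0],nt[1],.15],(120,-60))):
    for i,a in enumerate(yaws):
        if k=="n" and i==0: ctrl.goto([p[0],p[1],.2],down(np.radians(a)))
        ctrl.goto(p,down(np.radians(a))); ctrl.wait(.25); c=capture("wrist"); V[k+str(i)]=c; print(k,a,sensors.read_tool_pos())
pickle.dump(V,open("V.pkl","wb")); print(sensors.read_time_s())
im=[]
for k in ("y0","y1","n0","n1"):
    q=proj(V[k],y if k[0]=="y" else nt); print(k,q); u,v=np.round(q).astype(int)
    u0,v0=u-65,v-48; print("crop",u0,v0); im.append(cv2.resize(V[k]["img"][v0:v0+96,u0:u0+130,::-1],None,fx=3,fy=3,interpolation=cv2.INTER_CUBIC))
cv2.imwrite("pics/q.png",np.vstack([np.hstack(im[:2]),np.hstack(im[2:])]))
E
```

```text
y [ 0.510768   -0.10999358  0.085     ]
nut [0.54368014 0.27522187 0.034     ]
y 0 [ 0.51198824 -0.11121223  0.19158255]
y 180 [ 0.51075145 -0.11001337  0.18998617]
n 120 [0.54490816 0.27575133 0.15194807]
n -60 [0.54369768 0.27521934 0.15001417]
16.2833
y0 [310.12361968 196.77505976]
crop 245 149
y1 [314.01071317 199.82583721]
crop 249 152
n0 [314.17540258 192.53220597]
crop 249 145
n1 [312.72515296 196.34032062]
crop 248 148
```

View pics/q.png

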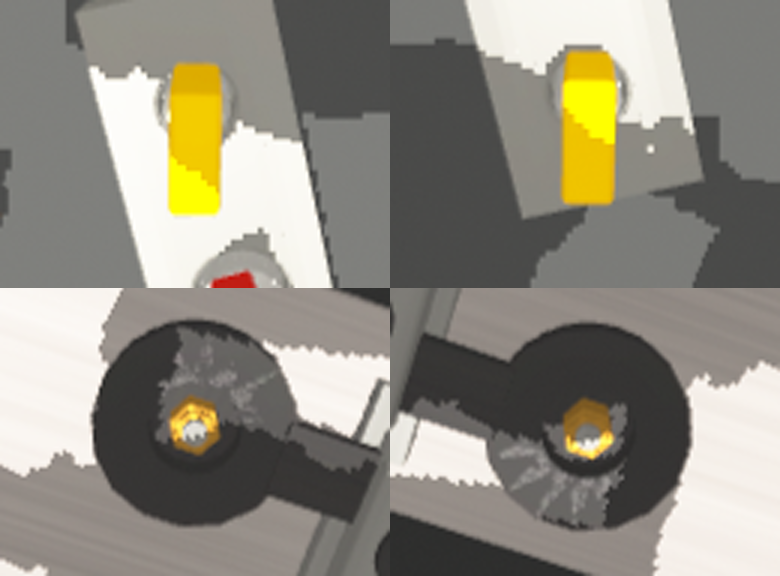

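Top row shows the yellow tab from both sides. Its faces line up with the image columns, so its yaw is about 0 to 1°, and the top-face centres are near (309.5,200) and (315,199). Bottom row shows the disc and the small hex nut, with the stud near (313.5,193) and (314,196). I'll fit silhouettes of the known shapes to both views.

```bash
cat > fit.py <<'E'
from h import *
import pickle
from scipy.optimize import minimize
S=8
def box(x,y,a):
    P=[(i*.007,j*.017,z) for i in (-1,1) for j in (-1,1) for z in (.047,.091)]
    c,s=np.cos(a),np.sin(a); return [[x+c*p[0]-s*p[1],y+s*p[0]+c*p[1],p[2]] for p in P]
def hexn(x,y,a,af=.013):
    r=af/2/np.cos(np.pi/6); return [[x+q*np.cos(a+t),y+q*np.sin(a+t),z] for t in np.arange(6)*np.pi/3+np.pi/6 for q,z in ((r,.020),(r,.032),(r*.85,.034))]+[[x+.003*np.cos(t),y+.003*np.sin(t),.037] for t in np.arange(8)]
def fit(c,mask,model,x0,step):
    u0,v0,u1,v1=[int(k) for k in (x0[3][0]-70,x0[3][1]-70,x0[3][0]+70,x0[3][1]+70)]
    M=cv2.resize(mask[v0:v1,u0:u1].astype(np.uint8),None,fx=S,fy=S,interpolation=cv2.INTER_NEAREST)>0
    def cost(p):
        q=np.array([proj(c,X) for X in model(*p)]); q=((q-[u0,v0]+.5)*S-.5).astype(np.float32)
        A=np.zeros(M.shape,np.uint8); cv2.fillConvexPoly(A,np.round(cv2.convexHull(q)).astype(np.int32),1); A=A>0
        return 1-(A&M).sum()/(A|M).sum()
    p0=np.array(x0[:3]); sim=[p0]+[p0+np.eye(3)[i]*step[i] for i in range(3)]
    r=minimize(cost,p0,method="Nelder-Mead",options=dict(initial_simplex=sim,xatol=1e-5,fatol=1e-5)); return r.x,1-r.fun
def yellow(im,near,rad,smin):
    h=cv2.cvtColor(im,cv2.COLOR_RGB2HSV); m=((h[...,0]>10)&(h[...,0]<35)&(h[...,1]>smin)&(h[...,2]>60)).astype(np.uint8)
    n,l=cv2.connectedComponents(m); u,v=np.round(near).astype(int); k=np.zeros_like(m); k[v-rad:v+rad,u-rad:u+rad]=1; return ((m*k)>0)
def hull(m):
    v,u=np.nonzero(m); o=np.zeros(m.shape,np.uint8); cv2.fillConvexPoly(o,cv2.convexHull(np.column_stack([u,v]).astype(np.int32)),1); return o>0
E
python3 - <<'E'
from fit import *
V=pickle.load(open("V.pkl","rb"))
for k in ("y0","y1","n0","n1"):
    c=V[k]; im=np.array(c["img"]); y=k[0]=="y"; P=[.5108,-.11,.085] if y else [.5437,.2752,.034]; q=proj(c,P)
    m=yellow(im,q,36 if y else 14,110 if y else 90); m=hull(m)
    v,u=np.nonzero(m)
    for a0 in ([0.0,.03] if y else [np.radians(10)]): print(k,m.sum(),(u.min(),u.max(),v.min(),v.max()),*fit(c,m,box if y else hexn,(P[0],P[1],a0,q),(.004,.004,.06)))
c=V["n0"]; 
E
```

```text
y0 892 (np.int64(301), np.int64(318), np.int64(170), np.int64(220)) [ 0.5102565  -0.11132784 -0.01120467] 0.9595502582975993
y0 892 (np.int64(301), np.int64(318), np.int64(170), np.int64(220)) [ 0.51032509 -0.1110338  -0.00170344] 0.9569227137847316
y1 940 (np.int64(306), np.int64(324), np.int64(169), np.int64(220)) [ 0.51028566 -0.11160388 -0.00947581] 0.9508172748838267
y1 940 (np.int64(306), np.int64(324), np.int64(169), np.int64(220)) [ 0.5103052  -0.11166111 -0.01000857] 0.949848246311655
n0 281 (np.int64(305), np.int64(322), np.int64(181), np.int64(200)) [0.5442445  0.27465334 0.25798938] 0.8974031738985684
n1 296 (np.int64(305), np.int64(322), np.int64(184), np.int64(205)) [0.54368752 0.27426477 0.26329378] 0.8649332841094879
```

Both pairs of opposite views agree within 0.6 mm: tab at (0.5103, -0.1114) with yaw -0.6°, nut at (0.5440, 0.2745). Next I'll grasp, lift and go above the nut.

```bash
python3 - <<'E'
from h import *
R=down(-.01); p=np.array([.5103,-.1114,0]); n=np.array([.5440,.2745,0]); z=np.array([0,0,1.])
j=solve_ik(n+.1*z,R); print("nut ik",np.round(j,0))
ctrl.goto([.5103,-.1114,.2],R); jaws.grip(.045,60)
ctrl.move_linear(p+.13*z,R); ctrl.move_linear(p+.064*z,R,v=.08); ctrl.wait(.2); print(sensors.read_tool_pos())
jaws.grip(.0,60); w=sensors.read_gripper_width(); print("width",w,sensors.read_wrist_force())
if w>.011:
    ctrl.move_linear(p+.12*z,R,v=.1); ctrl.move_linear(p+.17*z,R); print("w",sensors.read_gripper_width(),sensors.read_wrist_force())
    ctrl.goto(n+.17*z,R); ctrl.move_linear(n+.105*z,R,v=.1); ctrl.wait(.3)
    c=capture("wrist"); save(c,"held"); print(sensors.read_tool_pos(),sensors.read_wrist_force(),sensors.read_gripper_width(),sensors.read_time_s())
    s=capture("side"); save(s,"side2")
    u,v=np.round(proj(s,[.544,.2745,.06])).astype(int)
    a=c["img"][150:390,180:460,::-1]; b=cv2.resize(s["img"][v-50:v+30,u-40:u+53,::-1],None,fx=3,fy=3)
    cv2.imwrite("pics/h.png",np.hstack([cv2.resize(a,(480,411)),cv2.resize(b,(300,258+153))[:411]]))
E
```

```text
nut ik [ 23.  25. 101.  -0.  53.  23.]
[ 0.51085484 -0.11157767  0.06463846]
width 0.01317548336395733 [ 0.01704354 -0.65173636  1.52311785]
w 0.013422118715210466 [-0.15334978 -0.20084897 -1.35757602]
[0.54430116 0.27468979 0.10558913] [-0.71489642 -0.61842669 -0.62151181] 0.013481658912847055 24.2333
```

View pics/h.png

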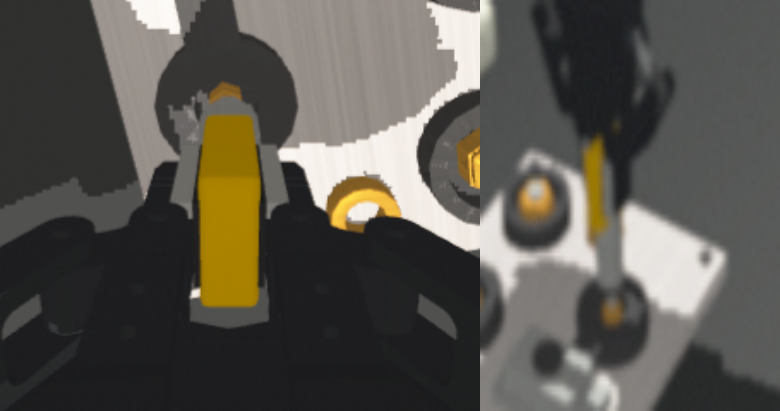

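The yellow socket is held upright, with the nut at (225,92) in the picture, directly beyond its mouth, and the jaws are closed on 13.5 mm. I'll go down in steps and watch the wrist force.

```bash
python3 - <<'E'
from h import *
R=down(-.01); n=np.array([.5440,.2745,0]); z=np.array([0,0,1.])
for h in (.097,.094,.092,.090,.088,.086,.083,.080,.077,.0745):
    ctrl.move_linear(n+h*z,R,v=.04); ctrl.wait(.1); f=sensors.read_wrist_force(); print(h,np.round(f,1),np.round(sensors.read_tool_pos(),4))
    if np.linalg.norm(f)>12: break
print(sensors.read_time_s(),sensors.read_gripper_width(),np.round(sensors.read_ft_torque(),2))
E
```

```text
0.097 [-0.1  0.3 -1.6] [0.5439 0.2745 0.0968]
0.094 [-0.3  0.  -1.1] [0.544  0.2745 0.094 ]
0.092 [-0.5 -0.6 -0.5] [0.544  0.2745 0.092 ]
0.09 [-0.   1.  -1.1] [0.544  0.2745 0.09  ]
0.088 [ 0.2 -0.1 -0.5] [0.544  0.2745 0.088 ]
0.086 [ 0.7 -0.   0.2] [0.5439 0.2745 0.0859]
0.083 [ 0.5  0.  -0.9] [0.544  0.2745 0.0829]
0.08 [ 1.1  1.2 -0.9] [0.5441 0.2745 0.0799]
0.077 [-0.  -0.1 -1.4] [0.5441 0.2745 0.077 ]
0.0745 [-0.2  0.6 -0.8] [0.5441 0.2745 0.0744]
27.8833 0.013512127656695095 [ 0.01 -0.01 -0.06]
```

It went in past rim and nut-top height with no resistance. Now I'll press lightly to feel the floor.

```bash
python3 - <<'E'
from h import *
R=down(-.01); n=np.array([.5440,.2745,0]); z=np.array([0,0,1.])
for h in (.0738,.0732,.0726,.072,.0714,.0708,.0702):
    ctrl.move_linear(n+h*z,R,v=.03); ctrl.wait(.15); f=sensors.read_wrist_force(); print(h,np.round(f,1),np.round(sensors.read_tool_pos(),4))
    if f[2]>5: break
ctrl.wait(.3); print(sensors.read_time_s(),sensors.read_gripper_width(),np.round(sensors.read_wrist_force(),1))
c=capture("wrist"); s=capture("side"); t=capture("top")
u,v=np.round(proj(s,[.544,.2745,.05])).astype(int); u2,v2=np.round(proj(s,[.52,-.18,.05])).astype(int)
f=lambda i,u,v:cv2.resize(i["img"][v-40:v+40,u-40:u+40,::-1],(390,300),interpolation=cv2.INTER_CUBIC)
a=cv2.resize(c["img"][150:390,180:460,::-1],(390,300))
ut,vt=np.round(proj(t,[.52,-.18,.05])).astype(int)
cv2.imwrite("pics/end.png",np.vstack([np.hstack([a,f(s,u,v)]),np.hstack([f(s,u2,v2),f(t,ut,vt)])]))
E
```

```text
0.0738 [-1.7 -1.   4.1] [0.5442 0.2745 0.0743]
0.0732 [-2.9 -1.6  7.8] [0.5442 0.2746 0.0743]
28.9833 0.013484405441455979 [-3.3 -1.5  7.4]
```

View pics/end.png

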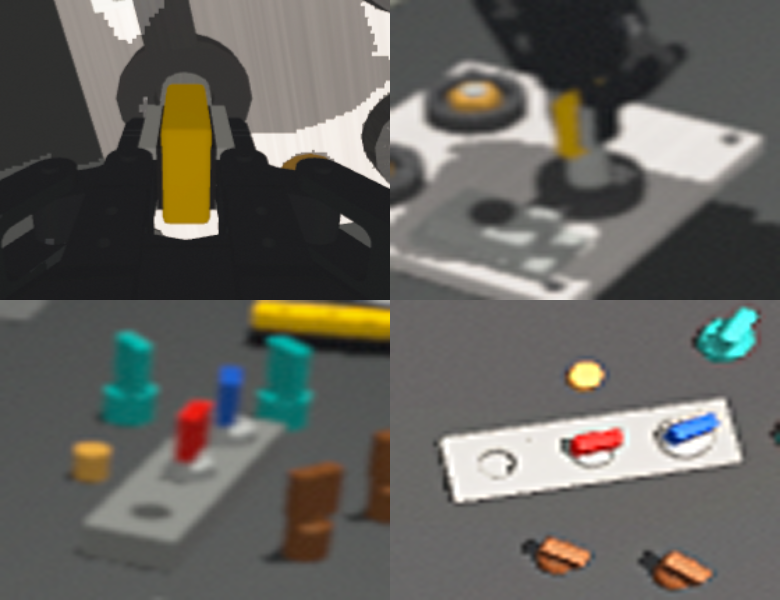

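The final picture shows the socket upright and inside the clamp disc at (590,175). Red and blue still stand in their bores, and the yellow bore is empty. The floor was met at TCP z 0.0743, against 0.074 expected. Handing in.

```bash
python3 -c "
from h import *
order.close_job(); print(sensors.read_time_s(),sensors.read_wrist_force(),sensors.read_gripper_width())"
```

```text
the job is handed in; nothing more can be done
the job is handed in; nothing more can be done
```

The yellow socket is fully home over the clamp nut, still gripped, and I handed the job in at about 29 s of the 72 s allowed. No verdict was reported.

- **Choosing the socket:** The close wrist view showed the clamp nut was clearly the smallest of the three. That makes it the 13 mm nut, so only the yellow socket was tried.
- **Position:** I measured the tab and the nut from two opposite wrist yaws each. The two readings agreed to about 0.3 mm for the tab and 0.7 mm for the nut.
- **Fit:** The socket slid down without resistance past the height where a wrong one would stop. It met the recess floor at tool height 74.3 mm, where 74 mm was expected.
- **Final state:** The socket presses on the floor with about 7 N, with the jaws closed at 13.5 mm on the tab (nominally 14 mm) and the grip set to 60 N.
- **The rest of the scene:** The last pictures show the socket upright in the disc and red and blue still standing in their own bores. The bystanders near the rack look undisturbed; I did not measure those or check the others at the end.

No check failed. The nut's fitted yaw (about 15°) differed from the plate's (about 10°), but the yellow socket clears the nut's corners at any angle. The finger contact force was not measured separately.

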